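# Sort four mixed-up gas-line parts back into their own trays

### The arm

A 7-joint arm with a two-finger parallel gripper is mounted at the origin on a cart in front of the work surface, level with it; the furniture and walls round the work are solid. World frame = base frame: x ahead of the robot, y to its left, z up, the work surface at z = 0. Lengths are in m, angles in rad, forces in N, time in s.
With the tool pointing down it reaches from about 0.4 to 0.85 m from the base axis. Payload 4.5 kg.
Tool frame: the origin (TCP) lies where the fingers leave the gripper's body, on its centre line; the fingertips stand 64 mm ahead of it and the grasp point (between the pads) lies 45 mm ahead of it (bot.hold_point_z is the distance from the TCP to the grasp point, in m); z points along the fingers, y is the direction in which the jaws open and shut (so a half turn about z gives the same grasp; the last joint's range is limited). The gripper opens to 88 mm and grips with 3 to 60 N. Pads are 18 mm wide; open, the fingers measure 123 mm over their backs; the gripper's body (75 mm by 187 mm) begins 45 mm behind the grasp point.
Start: joints at [-1.313, 0.689, -0.195, 1.565, 0.157, 0.902, -0.215], TCP at [0.139, 0.609, 0.303] pointing down, gripper open.
Joint ranges: [-3.01, 3.01], [-0.46, 2.08], [-1.47, 1.51], [0.13, 2.56], [-1, 4.14], [0.04, 2.09], [-2.66, 2.66]. Speed limits (rad/s): [2.57, 2.57, 3.14, 3.14, 3.14, 3.14, 3.14].

### API

Orientations are given as a 3x3 rotation matrix whose columns are the frame's x, y, z axes.
In Python, from station import bot gives the robot as it stands. The module is installed in compiled form; this text tells all that it offers.
- The arm moves only by the tool drive_tool, never from a script. Its argument "plan" is a list of rows, each an object with "offset": the shift along the tool's x, y, z in cm, a list of three; "roll": the turn about the tool's z in rad. In form: [{"offset": [tx, ty, tz], "roll": roll}, ...]. A call has 1 to 10 rows; each row is the pose to reach, as a shift and turn from the pose measured when the call began, along the tool's axes at that moment; what a row does not reach only later rows make up. A row lasts 1/10 s, in which the tool goes at most 50 mm and 8.59 degrees, less where a joint would pass 70% of its speed; a pose out of reach is approached as far as the arm can. A call with a gripper value outside its range is refused whole. "claw" is the closure, from 0 (fully open) to 1 (shut), set as the call begins (left out, the last holds). The fingers move at their own pace and stop on an object; "force" is the grip in N (left out, the last holds). Time passes only in rows, so rows that repeat a pose let the fingers close. It gives the time, the measured TCP pose, the force and the opening at its end, in the units of the state.
- bot.sense(): the state, without advancing time (a new reading comes with each control period).
- bot.get_image(name): name is "scene" or "top" or "wrist"; returns a dict with "image" (400x640x3 uint8, blue, green, red), "fov_y" (degrees; the focal length in pixels is half the picture's height over the tangent of half this angle, whatever the lens; pixels are square), "cx", "cy" (the principal point, pixels), "cam_to_world" (4x4, takes a point from camera to world coordinates); the wrist camera has in their place "T_tool_cam" (4x4, takes a point from camera to tool coordinates, whose origin is the TCP and whose axes are the flange's). Camera axes: x right, y down, z forward; pixel columns grow to the right and rows downward; lengths in m; the calibration is good to about 2 mm. A picture is of the moment at which its call begins: read the wrist's pose just before it. There is no depth.
- bot.finish_job(): hands the job in, once; it reports no verdict.
The state is a dict: "clock": time; "q": joint angles; "joint_vel": joint speeds; "joint_efforts": joint torques, N m; "ee_pos": TCP position; "tcp_rot": TCP orientation; "wrist_force": force on the tool from outside, world axes, zero at the start; "torque": the same for the moment, N m; "opening": finger opening in m.
Only numpy, scipy, OpenCV 4.12 (cv2) and the standard library are available. Lean on these libraries where they do the work, as an engineer would, in place of code of your own. Each camera call takes 0.05 s, during which the arm holds its last target.

### The job

After stock-taking the four gas-line parts lie in one another's places, each of which has room for one part only. Put each in the middle of its own place, flat as it lies now: brass union in the round dish, steel tee in the square tray, tube cutter in the oblong tray, needle valve on the wooden board; you may park parts on the empty rubber mat on the way, but all four must be home and let go at the end. Leave the pliers where they are.

Things in the scene. Friction and masses are not known exactly. Their poses are not given: they have to be found in the camera images.
- brass_union: Brass compression union, a small stepped hexagonal tube fitting lying on its side, 22 (x) x 39 (y, its length) x 19 (z) mm; grip it across x at the middle. Loose. Origin at the centre of its underside, z up as it lies at the start.
- steel_tee: Stainless steel T-shaped tube fitting lying flat, 29 (x) x 36 (y) x 14 (z) mm: the straight bar is 16 mm thick, runs along y (36 mm long) at x = +7 mm; the branch points to -x. Grip it over the two ends of the bar (along y, 36 mm) at x = +5 mm. Loose. Origin at the centre of its underside, z up as it lies at the start.
- tube_cutter: Small red tube cutter with a ribbed grey knob at its +y end, lying flat, 32 (x) x 58 (y) x 20 (z) mm; the red body lies at y = -29 to +14 mm and is gripped across x (32 mm) at y = -6 mm. Loose. Origin at the centre of its underside, z up as it lies at the start.
- needle_valve: Needle valve: steel block 30 (x) x 52 (y) x 22 (z) mm, brass ports 16 mm across stand 9 mm out of both y ends (70 mm overall), round black knob 22 mm across on top up to z = 42 mm. Grip the block across x (30 mm), knob between the fingers. Loose. Origin at the centre of its underside, z up as it lies at the start.
- round_dish: Round grey metal dish, 120 mm across, rim 3 mm thick, top of the rim 12 mm above the worktop. Home of the brass union. Fixed to the worktop; origin at the centre of its underside, z up; the surface that carries things is 6 mm above the worktop.
- square_tray: Square grey metal tray with a rim, 110 x 110 mm, rim 3 mm thick, top of the rim 12 mm above the worktop. Home of the steel tee. Fixed to the worktop; origin at the centre of its underside, z up; the surface that carries things is 6 mm above the worktop.
- oblong_tray: Oblong grey metal tray with a rim, 90 (x) x 144 (y) mm, rim 3 mm thick, top of the rim 12 mm above the worktop. Home of the tube cutter. Fixed to the worktop; origin at the centre of its underside, z up; the surface that carries things is 6 mm above the worktop.
- wood_board: Flat square board of light wood without a rim, 100 x 100 mm, a small screw head in each corner. Home of the needle valve. Fixed to the worktop; origin at the centre of its underside, z up; the surface that carries things is 6 mm above the worktop.
- rubber_mat: Flat square dark rubber mat without a rim, 110 x 110 mm, empty at the start: the free spot on which a thing can be parked. Fixed to the worktop; origin at the centre of its underside, z up; the surface that carries things is 6 mm above the worktop.
- pliers: Needle-nose pliers with orange grips, 46 x 162 (y) x 12 mm, lying near the work at the foot of the drawer cabinet; not to be moved. Loose; origin at the centre of the underside.
Things that resemble listed ones, but are neither listed nor needed, are in the scene too. Leave any white look-alike of the brass_union alone.

How it is judged:
By the outcome, as a careful person would: the job done as asked, in the order asked, and still so for the second after the job is handed in, with the robot touching nothing.
It also fails if it takes over 128 s, if anything falls off the work surface, if the arm or the gripper's body presses on something with over 40 N, if the wrist force passes 120 N, or if a joint passes its speed limit or range.

## Working session

There is one attempt and no reset: what is moved stays moved. The work goes in short steps, Python scripts to look and compute and a tool call to move; the robot and the scene stay as the last step left them, time stands still between calls to the robot, and variables do not carry over. Pictures are saved under pics/ and viewed, and the job is handed in when it is done.

Besides the shell and the picture viewer there is one more tool, called after "Emit:" as name(argument=value, ...) on one line, values as JSON. drive_tool: Moves the arm, as the interface text tells. Its arguments: {"type":"object","properties":{"plan":{"type":"array","items":{"type":"object","properties":{"offset":{"type":"array","items":{"type":"number"}},"roll":{"type":"number"}}}},"claw":{"type":"number"},"force":{"type":"number"}},"required":["plan"]}

```bash
mkdir -p pics
cat > h.py <<'E'
import numpy as np, cv2
from station import bot
def snap(n,fn):
    s=bot.sense(); r=bot.get_image(n); cv2.imwrite('pics/'+fn,r['image']); 
    if 'cam_to_world' in r: T=np.array(r['cam_to_world'])
    else:
        W=np.eye(4); W[:3,:3]=s['tcp_rot']; W[:3,3]=s['ee_pos']; T=W@np.array(r['T_tool_cam'])
    f=200/np.tan(np.radians(r['fov_y'])/2)
    np.savez('pics/'+fn+'.npz',T=T,f=f,c=[r['cx'],r['cy']])
    return r['image'],T,f,(r['cx'],r['cy'])
def ray(fn,px,z):
    d=np.load('pics/'+fn+'.npz'); T=d['T'];f=d['f'];c=d['c']
    v=T[:3,:3]@np.array([(px[0]-c[0])/f,(px[1]-c[1])/f,1]); o=T[:3,3]
    return o+v*(z-o[2])/v[2]
def proj(fn,p):
    d=np.load('pics/'+fn+'.npz'); T=d['T'];f=d['f'];c=d['c']
    q=T[:3,:3].T@(np.array(p)-T[:3,3]); return q[:2]/q[2]*f+c
E
python3 - <<'E'
from h import *
for n in ['scene','top','wrist']:
    im,T,f,c=snap(n,n+'0.png'); print(n,T.round(3).tolist(),f,c)
s=bot.sense(); print({k:np.round(v,3).tolist() for k,v in s.items()}, bot.hold_point_z)
E
```

```text
scene [[-0.425, -0.594, 0.683, -0.008], [-0.905, 0.272, -0.326, 0.396], [0.008, -0.757, -0.653, 0.601], [0.0, 0.0, 0.0, 1.0]] 395.10092582466604 (318.73560467545144, 197.9731567419913)
top [[0.015, -0.992, 0.127, 0.42], [-1.0, -0.017, -0.013, 0.113], [0.015, -0.126, -0.992, 1.298], [0.0, 0.0, 0.0, 1.0]] 459.45696553386824 (316.40986639656666, 200.44158317658056)
wrist [[0.222, 0.934, 0.278, 0.067], [0.975, -0.213, -0.065, 0.626], [-0.002, 0.286, -0.958, 0.385], [0.0, 0.0, 0.0, 1.0]] 335.2233375630185 (324.0571015206265, 190.87630487552158)
{'clock': 0.15, 'q': [-1.313, 0.69, -0.195, 1.566, 0.157, 0.903, -0.215], 'joint_vel': [0.001, -0.002, -0.0, -0.002, -0.001, 0.001, 0.001], 'joint_efforts': [-0.002, -52.786, -1.268, -15.359, -0.052, 0.004, 0.0], 'ee_pos': [0.139, 0.609, 0.302], 'tcp_rot': [[-0.975, 0.222, -0.0], [0.222, 0.975, -0.001], [-0.0, -0.001, -1.0]], 'wrist_force': [-0.094, 0.26, -0.237], 'torque': [-0.015, 0.017, 0.023], 'opening': 0.088} 0.0453
```

View pics/scene0.png

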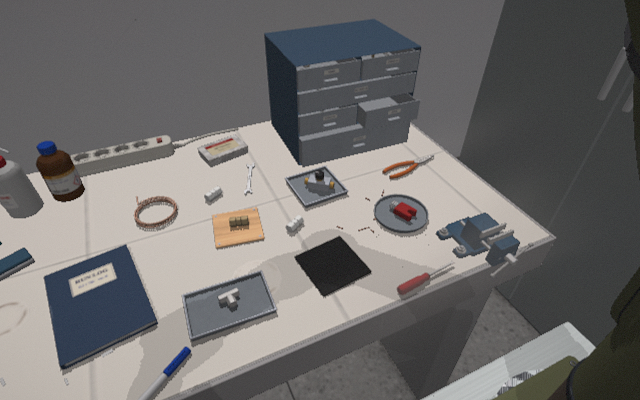

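View pics/top0.png

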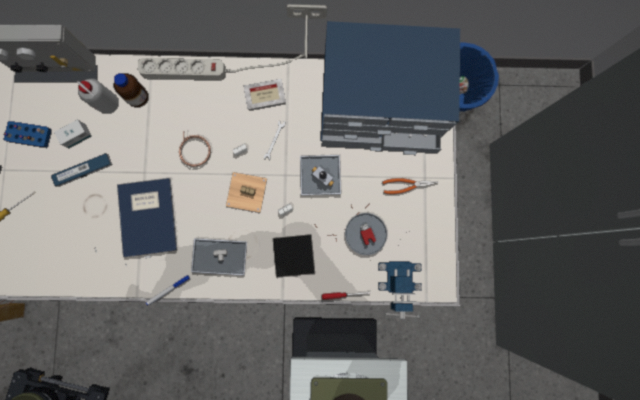

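View pics/wrist0.png

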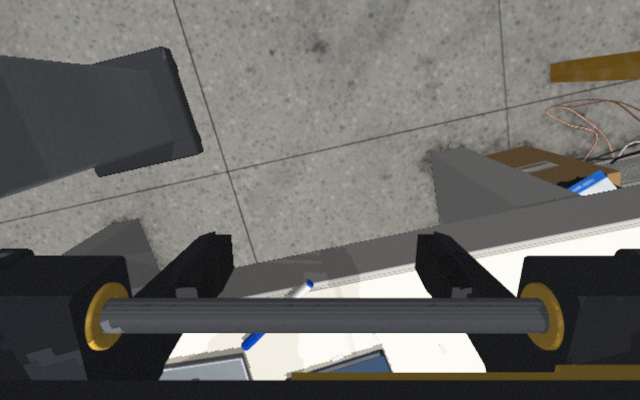

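Candidates for the brass union: the olive-gold fitting on the board at top (248,191), and white fittings at top (240,150) and (286,210). The brass one fits by colour and place, and the white ones stay. Next, enlarged crops.

Run:
```python
from h import *
im=cv2.imread('pics/top0.png'); cv2.imwrite('pics/topc.png',cv2.resize(im[125:285,180:450],None,fx=2.96,fy=2.96,interpolation=cv2.INTER_CUBIC))
im=cv2.imread('pics/scene0.png'); cv2.imwrite('pics/scenec.png',cv2.resize(im[140:345,170:440],None,fx=2.9,fy=2.9,interpolation=cv2.INTER_CUBIC))
for n,p in [('board',(247,192)),('oblong',(219,257)),('dish',(366,234)),('square',(320,176)),('mat',(293,256))]: print(n,ray('top0.png',p,.006).round(3))
print('drawerfront',ray('top0.png',(410,150),.15),ray('top0.png',(340,148),.0))
```

```text
board [0.606 0.292 0.006]
oblong [0.422 0.364 0.006]
dish [ 0.492 -0.046  0.006]
square [0.655 0.086 0.006]
mat [0.428 0.158 0.006]
drawerfront [ 0.70095398 -0.14051027  0.15      ] [0.73973075 0.02941262 0.        ]
```

View pics/topc.png

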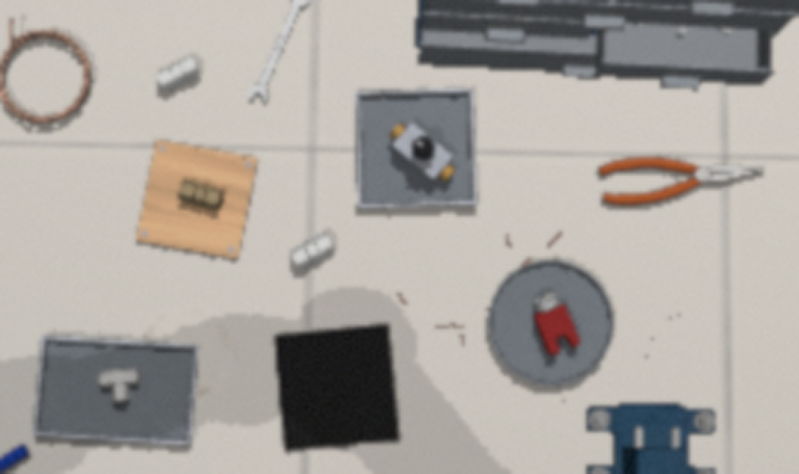

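View pics/scenec.png

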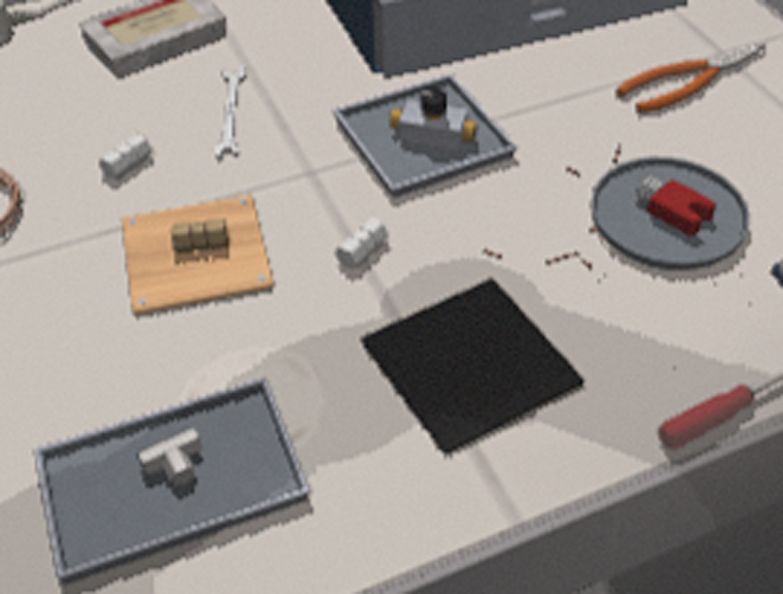

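Run:
```python
from h import *
# cabinet foot corners in scene: crop coordinates -> full
for n,p in [('cab left front foot',(170+380/2.9,140+75/2.9)),('cab front foot right',(170+690/2.9,140+3/2.9)),('sq corners',(170+335/2.9,140+110/2.9)),('sq far',(170+450/2.9,140+78/2.9)),('sq right',(170+515/2.9,140+150/2.9)),('sq near',(170+397/2.9,140+192/2.9))]:
    print(n,ray('scene0.png',p,0.0 if 'cab' in n else .012).round(3))
for n,p in [('valve knob',(180+423/2.96,125+149/2.96,.048)),('portA',(180+398/2.96,125+131/2.96,.017)),('portB',(180+447/2.96,125+173/2.96,.017)),
 ('sqTL',(180+358/2.96,125+92/2.96,.012)),('sqTR',(180+474/2.96,125+90/2.96,.012)),('sqBR',(180+476/2.96,125+210/2.96,.012)),('sqBL',(180+358/2.96,125+212/2.96,.012))]:
    print(n,ray('top0.png',p[:2],p[2]).round(3))
im=cv2.imread('pics/scene0.png'); cv2.imwrite('pics/cab.png',cv2.resize(im[10:215,250:450],None,fx=2.9,fy=2.9,interpolation=cv2.INTER_CUBIC))
```

```text
cab left front foot [0.754 0.083 0.   ]
cab front foot right [ 0.737 -0.235  0.   ]
sq corners [0.709 0.143 0.012]
sq far [0.709 0.036 0.012]
sq right [0.6   0.031 0.012]
sq near [0.594 0.138 0.012]
valve knob [0.65  0.079 0.048]
portA [0.673 0.102 0.017]
portB [0.633 0.055 0.017]
sqTL [0.711 0.142 0.012]
sqTR [0.715 0.03  0.012]
sqBR [0.598 0.027 0.012]
sqBL [0.594 0.139 0.012]
```

View pics/cab.png

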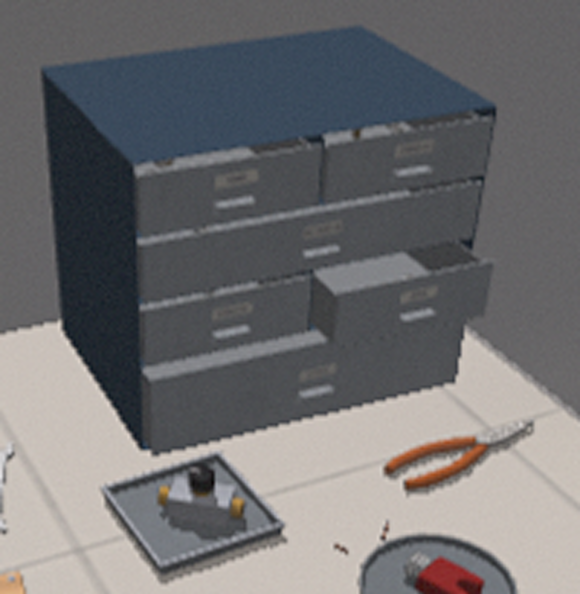

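```bash
cat >> h.py <<'E'
def go(x,y,z,jaw=None):
    """offset cm + roll for TCP target; jaw = world angle (deg) of tool y, mod 180 nearest"""
    s=bot.sense(); R=np.array(s['tcp_rot']); p=np.array(s['ee_pos'])
    o=R.T@(np.array([x,y,z])-p)*100
    cur=np.degrees(np.arctan2(R[1,1],R[0,1])); roll=0
    if jaw is not None:
        d=(jaw-cur+90)%180-90; roll=-np.radians(d)
    L=np.linalg.norm(o)
    print('offset',o.round(2).tolist(),'roll',round(float(roll),3),'alt',round(float(roll-np.sign(roll)*np.pi),3),'rows>=',int(np.ceil(max(L/5,abs(roll)/.15))),'cur jaw',cur.round(1),'q7',round(s['q'][6],2))
E
python3 - <<'E'
from h import *
go(.415,.364,.25,90)
go(.651,.079,.25,133)
print([ray('top0.png',p,.012).round(3) for p in [(180+45/2.96,125+338/2.96),(180+196/2.96,125+347/2.96),(180+190/2.96,125+444/2.96),(180+36/2.96,125+438/2.96)]])
# drawer top height: on plane x~.752
d=np.load('pics/scene0.png.npz');T=d['T'];v=T[:3,:3]@np.array([(250+147/2.9-d['c'][0])/d['f'],(10+385/2.9-d['c'][1])/d['f'],1]);o=T[:3,3];print(o+v*(.752-o[0])/v[0])
E
```

```text
offset [-32.38, -17.75, 5.24] roll -0.224 alt 2.918 rows>= 8 cur jaw 77.2 q7 -0.22
offset [-61.72, -40.31, 5.28] roll -0.974 alt 2.167 rows>= 15 cur jaw 77.2 q7 -0.22
[array([0.47 , 0.431, 0.012]), array([0.464, 0.289, 0.012]), array([0.373, 0.291, 0.012]), array([0.377, 0.435, 0.012])]
[0.752      0.08349284 0.07100031]
```

Emit:
drive_tool(plan=[{"offset":[-32.4,-17.8,5.2],"roll":-0.22},{"offset":[-32.4,-17.8,5.2],"roll":-0.22},{"offset":[-32.4,-17.8,5.2],"roll":-0.22},{"offset":[-32.4,-17.8,5.2],"roll":-0.22},{"offset":[-32.4,-17.8,5.2],"roll":-0.22},{"offset":[-32.4,-17.8,5.2],"roll":-0.22},{"offset":[-32.4,-17.8,5.2],"roll":-0.22},{"offset":[-32.4,-17.8,5.2],"roll":-0.22},{"offset":[-32.4,-17.8,5.2],"roll":-0.22},{"offset":[-32.4,-17.8,5.2],"roll":-0.22}], claw=0.42, force=20)

```text
clock: 1.15
ee_pos: [0.4147, 0.3639, 0.2503]
tcp_rot: [[-1.0, 0.004, -0.001], [0.004, 1.0, -0.001], [0.001, -0.001, -1.0]]
wrist_force: [0.4, 1.1, 0.0]
opening: 0.0514
```

Run:
```python
from h import *
snap('wrist','w1.png'); s=bot.sense(); print(s['clock'],s['ee_pos'],s['opening'],s['joint_vel'])
print(proj('w1.png',[.421,.364,.006]),proj('w1.png',[.415,.364,.02]))
```

```text
1.2 [0.41385204 0.3648964  0.25050514] 0.05110455662538623 [-0.02290054 -0.00451564 -0.01071586 -0.00244659  0.003034   -0.00120661
  0.00306607]
[323.707352   174.71536395] [323.6454905  172.10795807]
```

View pics/w1.png

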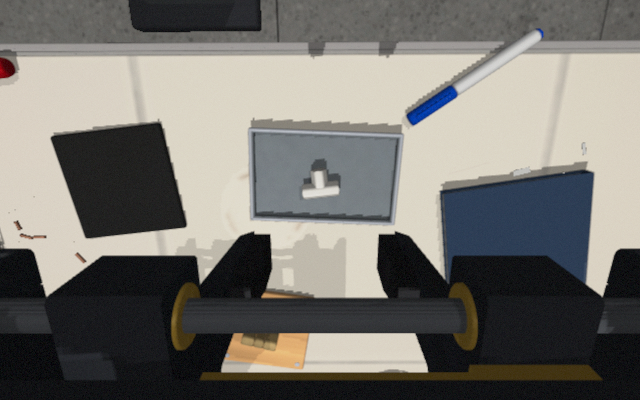

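The wrist view shows the tee in the oblong tray, with its bar from about (302,192) to (340,189) and its branch up at (319,162). The mat (120,180) is also fully visible.

```bash
cat >> h.py <<'E'
def quad(fn,mask,z):
    cs,_=cv2.findContours(mask.astype(np.uint8),0,2); c=max(cs,key=cv2.contourArea); r=cv2.minAreaRect(c); b=cv2.boxPoints(r)
    P=np.array([ray(fn,p,z) for p in b]); return c,P
E
python3 - <<'E'
from h import *
im=cv2.imread('pics/w1.png').astype(int)
m=np.zeros(im.shape[:2],bool); m[140:215,262:390]=True
t=m&(im.mean(2)>165)
c,P=quad('w1.png',t,.02); print('tee',cv2.boundingRect(c),cv2.contourArea(c)); print(P.round(4),P.mean(0))
pts=c[:,0]; lower=pts[pts[:,1]>183]; 
for u in [(302,197),(341,193),(301,187),(340,181)]: print(u,ray('w1.png',u,.02).round(4))
v=cv2.resize(im[120:230,240:410].astype(np.uint8),None,fx=4.5,fy=4.5,interpolation=cv2.INTER_CUBIC); cv2.imwrite('pics/w1c.png',v)
# mat & oblong
k=(im.max(2)<45); k[:110]=False;k[245:]=False;k[:,210:]=False;k[:,:40]=False
c,P=quad('w1.png',k,.006); print('mat',P.round(3).tolist(),P.mean(0).round(4))
E
```

```text
tee (302, 171, 37, 27) 404.0
[[0.4156 0.341  0.02  ]
 [0.4118 0.3757 0.02  ]
 [0.4373 0.3786 0.02  ]
 [0.4413 0.3431 0.02  ]] [0.42648175 0.35959025 0.02      ]
(302, 197) [0.4399 0.3427 0.02  ]
(341, 193) [0.436  0.3808 0.02  ]
(301, 187) [0.4297 0.3419 0.02  ]
(340, 181) [0.4239 0.3798 0.02  ]
mat [[0.381, 0.1, 0.006], [0.367, 0.219, 0.006], [0.476, 0.218, 0.006], [0.493, 0.087, 0.006]] [0.4294 0.1561 0.006 ]
```

View pics/w1c.png

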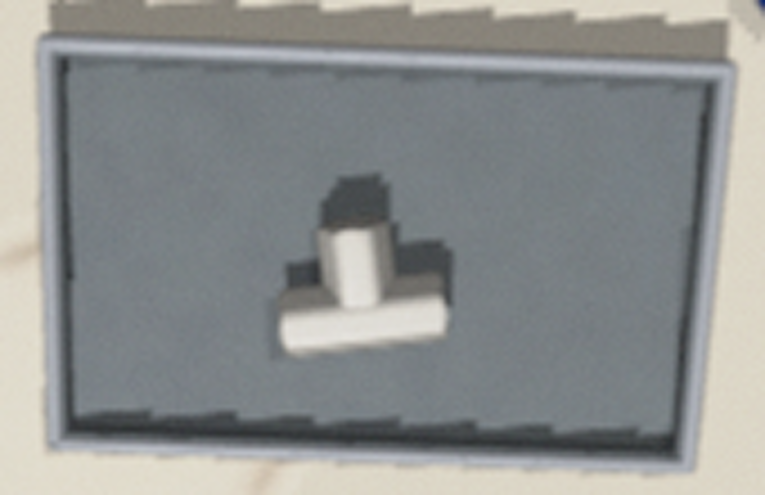

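Run:
```python
from h import *
F=lambda a,b:(240+a/4.5,120+b/4.5)
for z in (.013,):
    a=ray('w1.png',F(279,316),z);b=ray('w1.png',F(448,303),z); print('bar',a,b,(a+b)/2,np.degrees(np.arctan2(*(b-a)[1::-1])),np.linalg.norm(a-b))
Q=np.array([ray('w1.png',F(*p),.012) for p in [(40,38),(735,66),(692,468),(50,450)]]); print(Q.round(4),Q.mean(0))
print('branch tip',ray('w1.png',F(356,225),.017))
go(.428,.3605,.10,94.4); go(.428,.3605,.0725,94.4)
```

```text
bar [0.43506823 0.34232378 0.013     ] [0.43224519 0.37969826 0.013     ] [0.43365671 0.36101102 0.013     ] 94.31958149795503 0.037480945145045776
[[0.3741 0.2934 0.012 ]
 [0.3807 0.44   0.012 ]
 [0.472  0.4359 0.012 ]
 [0.467  0.2893 0.012 ]] [0.42345331 0.36463723 0.012     ]
branch tip [0.41360066 0.35961969 0.017     ]
offset [-1.43, -0.44, 15.05] roll -0.079 alt 3.063 rows>= 4 cur jaw 89.9 q7 0.48
offset [-1.44, -0.44, 17.8] roll -0.079 alt 3.063 rows>= 4 cur jaw 89.9 q7 0.48
```

Emit:
drive_tool(plan=[{"offset":[-1.8,-0.39,5],"roll":-0.08},{"offset":[-1.8,-0.39,10],"roll":-0.08},{"offset":[-1.8,-0.39,15],"roll":-0.08},{"offset":[-1.8,-0.39,16.5],"roll":-0.08},{"offset":[-1.8,-0.39,17.5],"roll":-0.08},{"offset":[-1.8,-0.39,17.85],"roll":-0.08},{"offset":[-1.8,-0.39,17.85],"roll":-0.08}])

```text
clock: 1.9
ee_pos: [0.4314, 0.3622, 0.0727]
tcp_rot: [[-0.997, -0.079, -0.0], [-0.079, 0.997, 0.001], [0.0, 0.001, -1.0]]
wrist_force: [0.9, -0.0, -0.6]
opening: 0.051
```

Emit:
drive_tool(plan=[{"offset":[0,0,0],"roll":0},{"offset":[0,0,0],"roll":0},{"offset":[0,0,0],"roll":0},{"offset":[0,0,0],"roll":0},{"offset":[0,0,0],"roll":0}], claw=0.75, force=20)

```text
clock: 2.4
ee_pos: [0.4318, 0.3629, 0.0739]
tcp_rot: [[-0.997, -0.079, 0.001], [-0.079, 0.997, 0.003], [-0.001, 0.003, -1.0]]
wrist_force: [-0.3, -0.2, 6.0]
opening: 0.0357
```

Run:
```python
from h import *
go(.43,.157,.15,94)
```

```text
offset [1.81, -20.48, -7.67] roll 0.01 alt -3.132 rows>= 5 cur jaw 94.5 q7 0.46
```

Emit:
drive_tool(plan=[{"offset":[0,0,-3],"roll":0},{"offset":[0.5,-3,-5.5],"roll":0},{"offset":[0.8,-8,-6],"roll":0},{"offset":[1.8,-13,-6],"roll":0},{"offset":[1.8,-18,-6],"roll":0},{"offset":[1.8,-20.5,-4],"roll":0},{"offset":[1.8,-20.5,-1],"roll":0},{"offset":[1.8,-20.5,-0.2],"roll":0},{"offset":[1.8,-20.5,-0.1],"roll":0},{"offset":[1.8,-20.5,-0.1],"roll":0}])

```text
clock: 3.4
ee_pos: [0.4305, 0.157, 0.0745]
tcp_rot: [[-0.997, -0.079, 0.001], [-0.079, 0.997, 0.003], [-0.001, 0.003, -1.0]]
wrist_force: [0.2, -0.6, -0.3]
opening: 0.0356
```

Emit:
drive_tool(plan=[{"offset":[0,0,0],"roll":0},{"offset":[0,0,0],"roll":0},{"offset":[0,0,0],"roll":0},{"offset":[0,0,-5],"roll":0},{"offset":[0,0,-10],"roll":0},{"offset":[0,0,-15],"roll":0},{"offset":[0,0,-18],"roll":0}], claw=0.42)

```text
clock: 4.1
ee_pos: [0.4293, 0.1562, 0.245]
tcp_rot: [[-0.997, -0.079, -0.003], [-0.079, 0.997, 0.004], [0.003, 0.004, -1.0]]
wrist_force: [2.7, 0.9, -0.5]
opening: 0.0511
```

Run:
```python
from h import *
snap('wrist','w2.png'); snap('top','top2.png')
print([proj('w2.png',p) for p in ([.492,-.046,.006],)])
```

```text
[array([120.18972616, 214.76830474])]
```

View pics/w2.png

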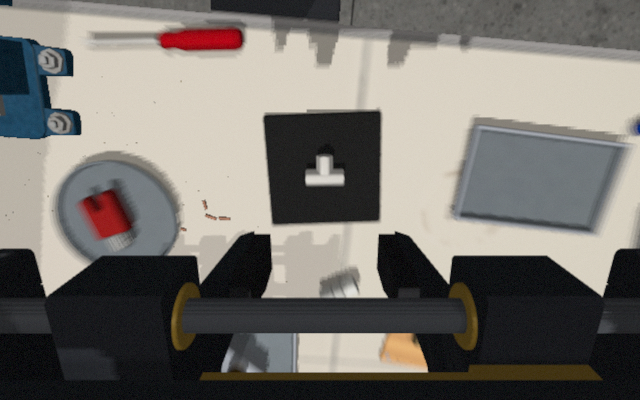

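Run:
```python
from h import *
go(.485,-.046,.245,110)
print(ray('top0.png',(384,262),.05),ray('top0.png',(388,258),0))
```

```text
offset [-3.69, -20.76, 0.2] roll -0.271 alt 2.871 rows>= 5 cur jaw 94.5 q7 0.44
[ 0.41505014 -0.08894073  0.05      ] [ 0.42616019 -0.10831828  0.        ]
```

Emit:
drive_tool(plan=[{"offset":[-3.7,-20.8,0],"roll":-0.27},{"offset":[-3.7,-20.8,0],"roll":-0.27},{"offset":[-3.7,-20.8,0],"roll":-0.27},{"offset":[-3.7,-20.8,0],"roll":-0.27},{"offset":[-3.7,-20.8,0],"roll":-0.27},{"offset":[-3.7,-20.8,0],"roll":-0.27},{"offset":[-3.7,-20.8,0],"roll":-0.27}])

```text
clock: 4.9
ee_pos: [0.4845, -0.0449, 0.2469]
tcp_rot: [[-0.939, -0.343, 0.007], [-0.343, 0.939, 0.01], [-0.01, 0.007, -1.0]]
wrist_force: [0.4, 0.8, 0.2]
opening: 0.0512
```

Run:
```python
from h import *
im,*_=snap('wrist','w3.png')
v=cv2.resize(im[90:250,220:420],None,fx=3.7,fy=3.7,interpolation=cv2.INTER_CUBIC); cv2.imwrite('pics/w3c.png',v)
hsv=cv2.cvtColor(im,cv2.COLOR_BGR2HSV)
m=((hsv[...,0]<8)|(hsv[...,0]>172))&(hsv[...,1]>140)&(hsv[...,2]>50); m[:90]=0;m[250:]=0
c,P=quad('w3.png',m,.026);print(cv2.boundingRect(c),cv2.minAreaRect(c),P.round(4).tolist(),P.mean(0))
```

```text
(300, 146, 35, 46) ((317.12841796875, 168.56858825683594), (44.3945426940918, 33.45820236206055), 87.1375961303711) [[0.4704, -0.0715, 0.026], [0.4586, -0.0434, 0.026], [0.4973, -0.0267, 0.026], [0.5096, -0.0559, 0.026]] [ 0.48399018 -0.04937615  0.026     ]
```

View pics/w3c.png

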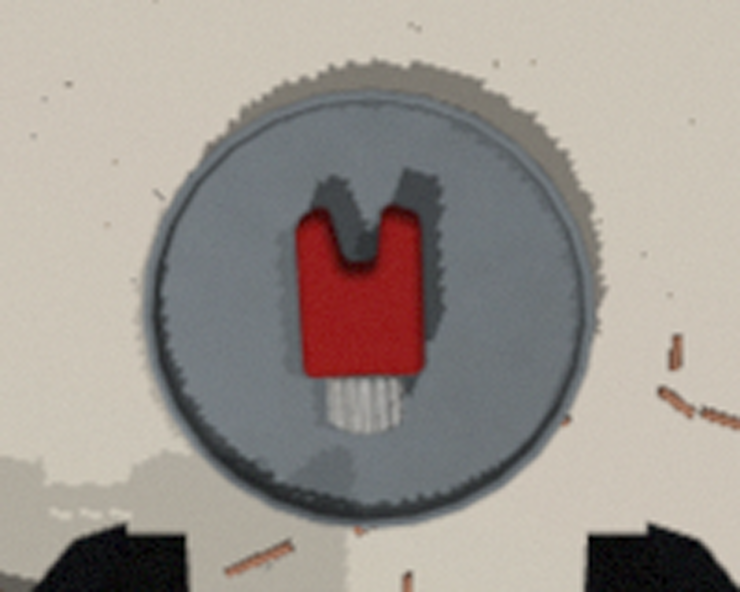

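Run:
```python
from h import *
for z in (.012,.006): print('dish',ray('w3.png',(220+371/3.7,90+307/3.7),z), ray('w3.png',(220+147/3.7,90+307/3.7),z),ray('w3.png',(220+595/3.7,90+307/3.7),z))
go(.4854,-.0488,.073,112.7)
```

```text
dish [ 0.48988982 -0.04422388  0.012     ] [ 0.50994461 -0.09956755  0.012     ] [0.46978275 0.01126407 0.012     ]
dish [ 0.49131733 -0.04373332  0.006     ] [ 0.5117517  -0.10012452  0.006     ] [0.47082968 0.01280488 0.006     ]
offset [0.27, -0.58, 17.4] roll -0.044 alt 3.097 rows>= 4 cur jaw 110.2 q7 1.12
```

Emit:
drive_tool(plan=[{"offset":[0.27,-0.58,5],"roll":-0.044},{"offset":[0.27,-0.58,10],"roll":-0.044},{"offset":[0.27,-0.58,14.5],"roll":-0.044},{"offset":[0.27,-0.58,16.5],"roll":-0.044},{"offset":[0.27,-0.58,17.3],"roll":-0.044},{"offset":[0.27,-0.58,17.3],"roll":-0.044}])

```text
clock: 5.55
ee_pos: [0.4846, -0.0461, 0.0731]
tcp_rot: [[-0.921, -0.39, 0.005], [-0.39, 0.921, 0.011], [-0.009, 0.008, -1.0]]
wrist_force: [-0.6, -0.1, 0.8]
opening: 0.051
```

Emit:
drive_tool(plan=[{"offset":[0,0,0],"roll":0},{"offset":[0,0,0],"roll":0},{"offset":[0,0,0],"roll":0},{"offset":[0,0,0],"roll":0},{"offset":[0,0,0],"roll":0}], claw=0.8, force=25)

```text
clock: 6.05
ee_pos: [0.4851, -0.0458, 0.0738]
tcp_rot: [[-0.921, -0.39, 0.007], [-0.39, 0.921, 0.012], [-0.011, 0.009, -1.0]]
wrist_force: [-0.5, 2.0, 7.4]
opening: 0.0318
```

Run:
```python
from h import *
go(.4223,.358,.15,177.7)
go(.4223,.358,.0745,177.7)
```

```text
offset [-10.04, 39.69, -7.16] roll -1.13 alt 2.011 rows>= 9 cur jaw 112.9 q7 0.71
offset [-9.96, 39.63, 0.39] roll -1.13 alt 2.011 rows>= 9 cur jaw 112.9 q7 0.71
```

Emit:
drive_tool(plan=[{"offset":[0,0,-4],"roll":0},{"offset":[0,1,-8],"roll":0},{"offset":[-1,6,-8],"roll":-0.14},{"offset":[-2,11,-8],"roll":-0.28},{"offset":[-3.3,16,-8],"roll":-0.42},{"offset":[-4.5,21,-8],"roll":-0.56},{"offset":[-6,26,-8],"roll":-0.7},{"offset":[-7.5,31,-8],"roll":-0.84},{"offset":[-9,36,-7.5],"roll":-0.98},{"offset":[-10,39.7,-7.2],"roll":-1.13}])

```text
clock: 7.05
ee_pos: [0.4217, 0.3588, 0.1502]
tcp_rot: [[-0.035, -0.999, 0.007], [-0.999, 0.035, 0.011], [-0.011, -0.007, -1.0]]
wrist_force: [1.6, 0.7, -1.8]
opening: 0.0316
```

Emit:
drive_tool(plan=[{"offset":[0,0,0],"roll":0},{"offset":[0,0,0],"roll":0}])

```text
clock: 7.25
ee_pos: [0.4209, 0.3594, 0.1497]
tcp_rot: [[-0.034, -0.999, 0.006], [-0.999, 0.034, 0.01], [-0.011, -0.006, -1.0]]
wrist_force: [-0.3, -1.0, -1.4]
opening: 0.0314
```

Run:
```python
from h import *
go(.4223,.358,.0745,177.7)
snap('wrist','w4.png')
```

```text
offset [0.22, -0.11, 7.52] roll 0.006 alt -3.135 rows>= 2 cur jaw 178.1 q7 1.34
```

View pics/w4.png

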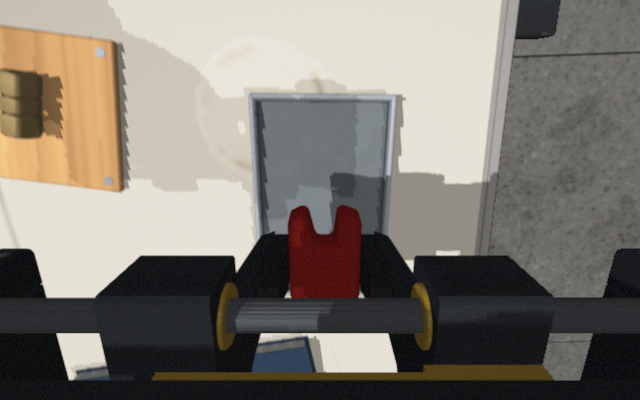

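Run:
```python
from h import *
a=ray('w4.png',(249,96),.012);b=ray('w4.png',(398,96),.012);print(a,b)
a=ray('w4.png',(257,220),.012);b=ray('w4.png',(390,215),.012);print(a,b,(a+b)/2)
```

```text
[0.46643677 0.28939747 0.012     ] [0.3724605 0.2926286 0.012    ]
[0.46927725 0.37362608 0.012     ] [0.37559773 0.37289375 0.012     ] [0.42243749 0.37325992 0.012     ]
```

Emit:
drive_tool(plan=[{"offset":[0.22,-0.11,4],"roll":0},{"offset":[0.22,-0.11,6.5],"roll":0},{"offset":[0.22,-0.11,7.3],"roll":0},{"offset":[0.22,-0.11,7.5],"roll":0},{"offset":[0.22,-0.11,7.5],"roll":0}])

```text
clock: 7.8
ee_pos: [0.4236, 0.3554, 0.0751]
tcp_rot: [[-0.037, -0.999, 0.007], [-0.999, 0.037, 0.009], [-0.009, -0.006, -1.0]]
wrist_force: [0.2, -0.1, -1.0]
opening: 0.0316
```

Emit:
drive_tool(plan=[{"offset":[0,0,0],"roll":0},{"offset":[0,0,0],"roll":0},{"offset":[0,0,0],"roll":0}], claw=0.56)

```text
clock: 8.1
ee_pos: [0.4239, 0.3557, 0.0759]
tcp_rot: [[-0.037, -0.999, 0.008], [-0.999, 0.037, 0.01], [-0.01, -0.007, -1.0]]
wrist_force: [-0.5, 0.3, -0.0]
opening: 0.0391
```

Emit:
drive_tool(plan=[{"offset":[0,0,-2],"roll":0},{"offset":[0,0,-6],"roll":0},{"offset":[0,0,-11],"roll":0},{"offset":[0,0,-15],"roll":0},{"offset":[0,0,-17],"roll":0}])

```text
clock: 8.6
ee_pos: [0.4227, 0.3555, 0.2499]
tcp_rot: [[-0.037, -0.999, 0.011], [-0.999, 0.037, 0.014], [-0.014, -0.011, -1.0]]
wrist_force: [0.5, -0.2, 0.1]
opening: 0.0389
```

Run:
```python
from h import *
im,*_=snap('wrist','w5.png')
hsv=cv2.cvtColor(im,cv2.COLOR_BGR2HSV)
m=((hsv[...,0]<8)|(hsv[...,0]>172))&(hsv[...,1]>140)&(hsv[...,2]>50); m[:90]=0;m[280:]=0
c,P=quad('w5.png',m,.026);print(cv2.boundingRect(c),P.round(4).tolist(),P.mean(0))
go(.606,.285,.245,90)
```

```text
(309, 144, 34, 45) [[0.4377, 0.3317, 0.026], [0.4075, 0.3328, 0.026], [0.4084, 0.3749, 0.026], [0.4398, 0.3738, 0.026]] [0.42334544 0.35329667 0.026     ]
offset [6.46, -18.53, 0.79] roll 1.534 alt -1.608 rows>= 11 cur jaw 177.9 q7 1.49
```

View pics/w5.png

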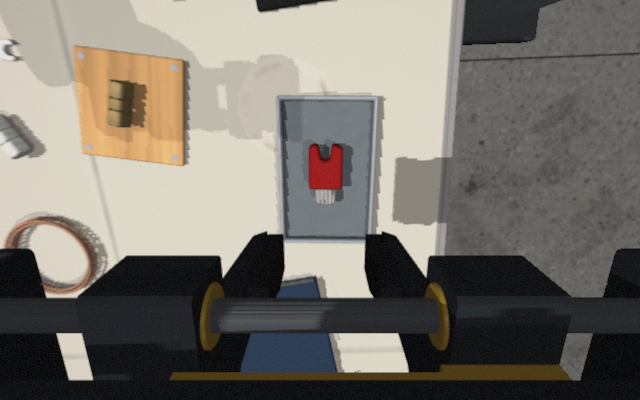

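Run:
```python
from h import *
Q=np.array([ray('w5.png',p,.012) for p in [(277,96),(382,97),(368,241),(285,240)]]);print(Q.round(4),Q.mean(0))
im=cv2.imread('pics/w5.png'); m=np.zeros(im.shape[:2],bool); h=cv2.cvtColor(im,cv2.COLOR_BGR2HSV)
m=(h[...,1]>60)&(h[...,2]<150)&(h[...,0]>8)&(h[...,0]<35); m[:70]=0;m[135:]=0;m[:,:95]=0;m[:,142:]=0
c,P=quad('w5.png',m,.018);print(cv2.boundingRect(c),P.round(4).tolist(),P.mean(0))
```

```text
[[0.4657 0.2887 0.012 ]
 [0.3694 0.2932 0.012 ]
 [0.3819 0.4381 0.012 ]
 [0.4689 0.4341 0.012 ]] [0.42147131 0.36352803 0.012     ]
(109, 79, 33, 49) [[0.6138, 0.2684, 0.018], [0.5851, 0.2695, 0.018], [0.5937, 0.3116, 0.018], [0.6236, 0.3105, 0.018]] [0.60404678 0.29000398 0.018     ]
```

Run:
```python
from h import *
go(.604,.288,.245,168)
```

```text
offset [6.16, -18.32, 0.79] roll 0.172 alt -2.969 rows>= 4 cur jaw 177.9 q7 1.49
```

Emit:
drive_tool(plan=[{"offset":[6.2,-18.3,0.8],"roll":0.17},{"offset":[6.2,-18.3,0.8],"roll":0.17},{"offset":[6.2,-18.3,0.8],"roll":0.17},{"offset":[6.2,-18.3,0.8],"roll":0.17},{"offset":[6.2,-18.3,0.8],"roll":0.17},{"offset":[6.2,-18.3,0.8],"roll":0.17}])

```text
clock: 9.25
ee_pos: [0.6039, 0.287, 0.2442]
tcp_rot: [[-0.207, -0.978, 0.012], [-0.978, 0.207, 0.016], [-0.018, -0.008, -1.0]]
wrist_force: [0.2, 0.1, -0.2]
opening: 0.0388
```

Run:
```python
from h import *
im,*_=snap('wrist','w6.png')
v=cv2.resize(im[90:250,220:420],None,fx=3.7,fy=3.7,interpolation=cv2.INTER_CUBIC); cv2.imwrite('pics/w6c.png',v)
```

```text
(no output)
```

View pics/w6c.png

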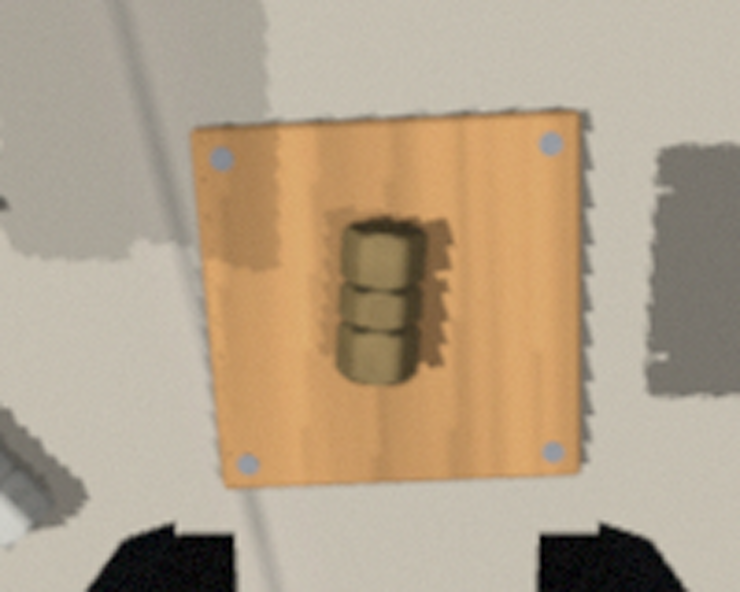

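The crop confirms the brass union at (378,305) on the board, with the board corners at about (193,128), (580,112), (580,470) and (226,487).

Run:
```python
from h import *
F=lambda a,b:(220+a/3.7,90+b/3.7)
a=ray('w6.png',F(384,228),.016);b=ray('w6.png',F(377,378),.016);print('union',a,b,(a+b)/2,np.degrees(np.arctan2(*(b-a)[1::-1])),np.linalg.norm(a-b))
Q=np.array([ray('w6.png',F(*p),.006) for p in [(193,128),(580,112),(580,470),(226,487)]]);print('board',Q.round(4),Q.mean(0)); e=Q[2]-Q[1];print(np.degrees(np.arctan2(e[1],e[0])))
e=Q[3]-Q[0];print(np.degrees(np.arctan2(e[1],e[0])))
m=(a+b)/2; ang=np.degrees(np.arctan2(*(b-a)[1::-1]))
go(m[0],m[1],.0735,ang+90)
```

```text
union [0.60263753 0.27244192 0.016     ] [0.6127235  0.31100003 0.016     ] [0.60768052 0.29172097 0.016     ] 75.34110335653058 0.03985541996020006
board [[0.6454 0.2391 0.006 ]
 [0.5484 0.2555 0.006 ]
 [0.5641 0.3518 0.006 ]
 [0.6615 0.3367 0.006 ]] [0.60483598 0.29577551 0.006     ]
80.71959190554003
80.64569254127368
offset [-0.13, -0.29, 17.12] roll 0.05 alt -3.091 rows>= 4 cur jaw 168.2 q7 1.77
```

Emit:
drive_tool(plan=[{"offset":[-0.1,-0.3,5],"roll":0.05},{"offset":[-0.1,-0.3,10],"roll":0.05},{"offset":[-0.1,-0.3,14.5],"roll":0.05},{"offset":[-0.1,-0.3,16.3],"roll":0.05},{"offset":[-0.1,-0.3,17.1],"roll":0.05},{"offset":[-0.1,-0.3,17.1],"roll":0.05}])

```text
clock: 9.9
ee_pos: [0.6073, 0.2926, 0.0745]
tcp_rot: [[-0.252, -0.968, 0.012], [-0.968, 0.252, 0.018], [-0.02, -0.007, -1.0]]
wrist_force: [1.1, 0.4, 0.7]
opening: 0.0387
```

Emit:
drive_tool(plan=[{"offset":[0,0,0],"roll":0},{"offset":[0,0,0],"roll":0},{"offset":[0,0,0],"roll":0},{"offset":[0,0,0],"roll":0},{"offset":[0,0,0],"roll":0}], claw=0.9, force=20)

```text
clock: 10.4
ee_pos: [0.6082, 0.2935, 0.0766]
tcp_rot: [[-0.252, -0.968, 0.014], [-0.967, 0.252, 0.02], [-0.023, -0.009, -1.0]]
wrist_force: [-0.8, -0.4, 6.8]
opening: 0.0201
```

Run:
```python
from h import *
go(.491,-.045,.15,110); go(.491,-.045,.15,150)
```

```text
offset [35.53, 2.75, -8.18] roll 0.967 alt -2.175 rows>= 8 cur jaw 165.4 q7 1.6
offset [35.53, 2.75, -8.18] roll 0.269 alt -2.873 rows>= 8 cur jaw 165.4 q7 1.6
```

Emit:
drive_tool(plan=[{"offset":[0,0,-4],"roll":0},{"offset":[1.5,0,-8],"roll":0.1},{"offset":[6,0.5,-8.2],"roll":0.2},{"offset":[11,0.8,-8.2],"roll":0.32},{"offset":[16,1.2,-8.2],"roll":0.45},{"offset":[21,1.6,-8.2],"roll":0.58},{"offset":[26,2,-8.2],"roll":0.7},{"offset":[31,2.4,-8.2],"roll":0.83},{"offset":[35.5,2.75,-8.2],"roll":0.95},{"offset":[35.5,2.75,-8.2],"roll":0.95}])

```text
clock: 11.4
ee_pos: [0.4877, -0.0529, 0.1498]
tcp_rot: [[-0.938, -0.347, 0.009], [-0.347, 0.938, 0.011], [-0.012, 0.007, -1.0]]
wrist_force: [1.2, 0.4, -0.1]
opening: 0.02
```

Emit:
drive_tool(plan=[{"offset":[0,0,0],"roll":0},{"offset":[0,0,0],"roll":0}])

```text
clock: 11.6
ee_pos: [0.4879, -0.0529, 0.1501]
tcp_rot: [[-0.938, -0.347, 0.01], [-0.347, 0.938, 0.011], [-0.013, 0.007, -1.0]]
wrist_force: [-0.3, 0.8, -0.2]
opening: 0.0199
```

Run:
```python
from h import *
go(.491,-.045,.0775,110.5); snap('wrist','w7.png')
```

```text
offset [-0.47, 0.58, 7.27] roll -0.004 alt 3.138 rows>= 2 cur jaw 110.3 q7 0.97
```

View pics/w7.png

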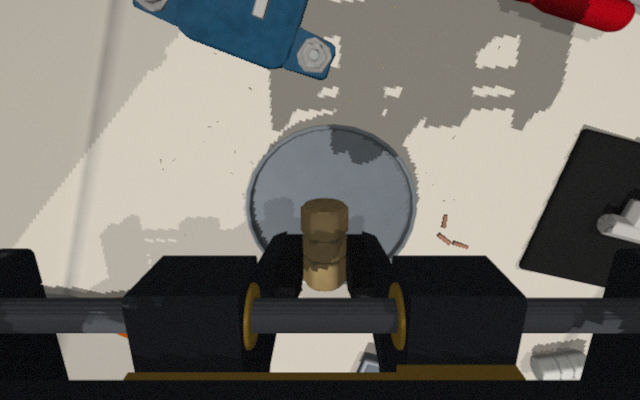

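Emit:
drive_tool(plan=[{"offset":[-0.45,0.55,3],"roll":0},{"offset":[-0.45,0.55,6],"roll":0},{"offset":[-0.45,0.55,7],"roll":0},{"offset":[-0.45,0.55,7.3],"roll":0},{"offset":[-0.45,0.55,7.3],"roll":0}])

```text
clock: 12.15
ee_pos: [0.4915, -0.0426, 0.0773]
tcp_rot: [[-0.936, -0.351, 0.01], [-0.351, 0.936, 0.013], [-0.014, 0.009, -1.0]]
wrist_force: [0.4, 0.2, -1.3]
opening: 0.0201
```

Emit:
drive_tool(plan=[{"offset":[0,0,0],"roll":0},{"offset":[0,0,0],"roll":0},{"offset":[0,0,0],"roll":0}], claw=0.6)

```text
clock: 12.45
ee_pos: [0.492, -0.0424, 0.0777]
tcp_rot: [[-0.936, -0.351, 0.011], [-0.351, 0.936, 0.013], [-0.015, 0.009, -1.0]]
wrist_force: [0.1, 0.9, 0.5]
opening: 0.035
```

Emit:
drive_tool(plan=[{"offset":[0,0,-2],"roll":0},{"offset":[0,0,-6],"roll":0},{"offset":[0,0,-11],"roll":0},{"offset":[0,0,-15],"roll":0},{"offset":[0,0,-17],"roll":0},{"offset":[0,0,-17],"roll":0}])

```text
clock: 13.05
ee_pos: [0.4914, -0.0447, 0.2505]
tcp_rot: [[-0.937, -0.35, 0.017], [-0.35, 0.937, 0.013], [-0.021, 0.006, -1.0]]
wrist_force: [-0.7, -0.4, -0.6]
opening: 0.0352
```

Run:
```python
from h import *
im,*_=snap('wrist','w8.png')
v=cv2.resize(im[90:250,220:420],None,fx=3.7,fy=3.7,interpolation=cv2.INTER_CUBIC); cv2.imwrite('pics/w8c.png',v)
go(.64,.075,.245,133)
```

```text
offset [-18.19, 6.01, 0.75] roll -0.393 alt 2.749 rows>= 4 cur jaw 110.5 q7 1.18
```

View pics/w8c.png

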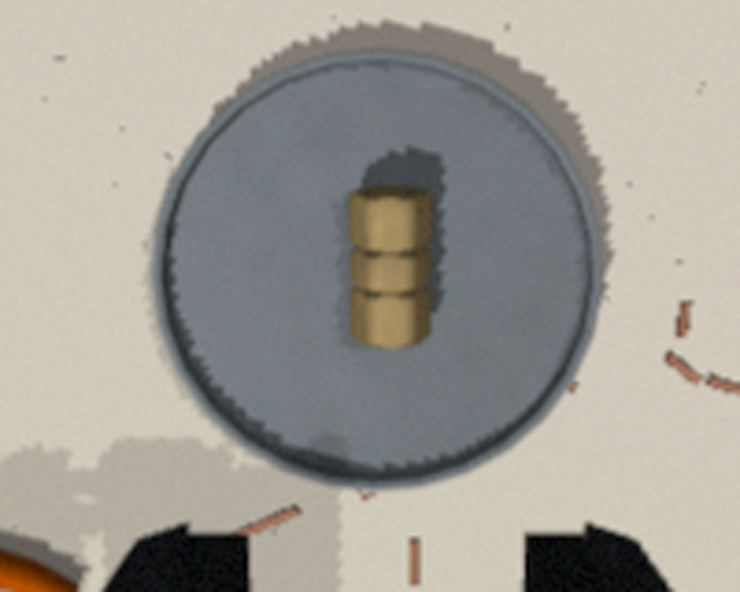

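Emit:
drive_tool(plan=[{"offset":[-18,6,0.7],"roll":-0.38},{"offset":[-18,6,0.7],"roll":-0.38},{"offset":[-18,6,0.7],"roll":-0.38},{"offset":[-18,6,0.7],"roll":-0.38},{"offset":[-18,6,0.7],"roll":-0.38},{"offset":[-18,6,0.7],"roll":-0.38},{"offset":[-18,6,0.7],"roll":-0.38}], claw=0.42)

```text
clock: 13.8
ee_pos: [0.637, 0.0729, 0.2439]
tcp_rot: [[-0.74, -0.672, 0.011], [-0.672, 0.74, 0.011], [-0.016, 0.0, -1.0]]
wrist_force: [-1.0, 0.4, 0.2]
opening: 0.0512
```

Run:
```python
from h import *
im,*_=snap('wrist','w9.png')
v=cv2.resize(im[90:290,200:440],None,fx=3,fy=3,interpolation=cv2.INTER_CUBIC); cv2.imwrite('pics/w9c.png',v)
```

```text
(no output)
```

View pics/w9.png

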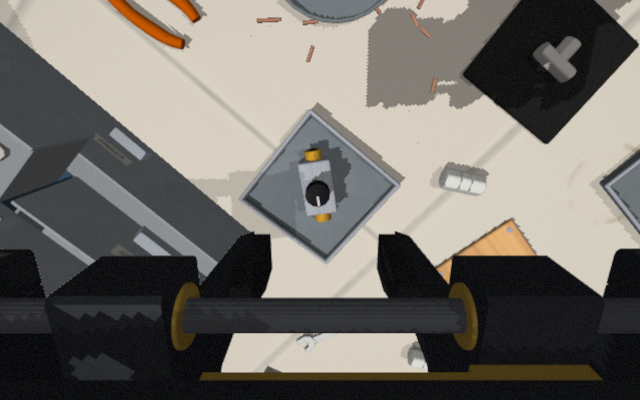

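View pics/w9c.png

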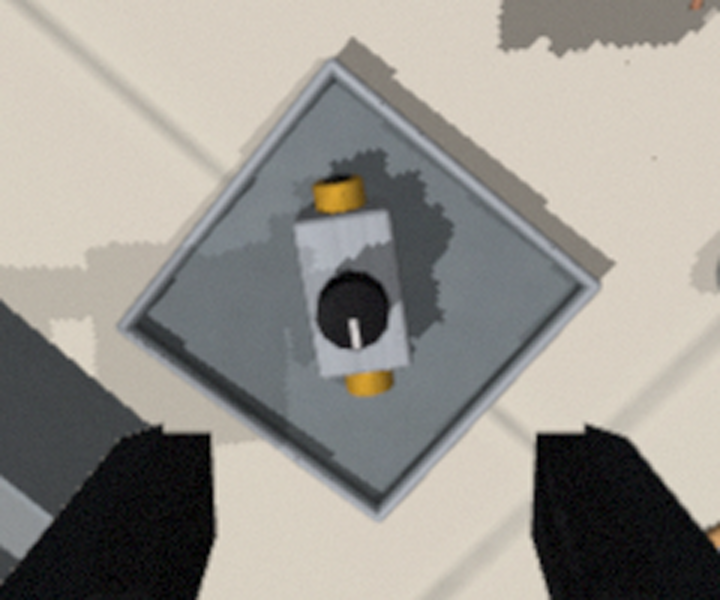

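Run:
```python
from h import *
F=lambda a,b:(200+a/3,90+b/3)
Q=np.array([ray('w9.png',F(*p),.028) for p in [(294,226),(388,210),(409,364),(321,378)]]);print('valve',Q.round(4),Q.mean(0))
for i,j in [(1,2),(0,3)]:
    e=Q[j]-Q[i];print(np.degrees(np.arctan2(e[1],e[0])),np.linalg.norm(e))
e=Q[1]-Q[0];print(np.linalg.norm(e))
S=np.array([ray('w9.png',F(*p),.012) for p in [(333,60),(600,287),(378,520),(120,327)]]);print('square',S.round(4),S.mean(0))
# cabinet foot line visible
for p in [(0,25),(245,240)]: print('foot',ray('w9.png',p,0))
for p in [(0,300),(130,415)]: print('cab edge?',ray('w9.png',F(*p),.0),ray('w9.png',F(*p),.07))
# body clearance for jaw angles
c=Q.mean(0)
for j in (131,135,139,143):
    u=np.array([np.cos(np.radians(j)),np.sin(np.radians(j))]);w=np.array([-u[1],u[0]])
    k=max([(c[0]+s*.0935*u[0]+t*.0375*w[0],c[1]+s*.0935*u[1]+t*.0375*w[1]) for s in(1,-1) for t in (1,-1)]);print(j,k)
```

```text
valve [[0.6485 0.0524 0.028 ]
 [0.6257 0.0702 0.028 ]
 [0.6579 0.1086 0.028 ]
 [0.6801 0.0911 0.028 ]] [0.65306176 0.08058781 0.028     ]
50.10574341067039 0.05011520039196985
50.75555232330985 0.050009159114984277
0.028884786484803145
square [[0.6051 0.0289 0.012 ]
 [0.6006 0.141  0.012 ]
 [0.7122 0.1449 0.012 ]
 [0.7164 0.0338 0.012 ]] [0.65856758 0.08718917 0.012     ]
foot [ 0.7354578  -0.22209355  0.        ]
foot [0.75456302 0.06667659 0.        ]
cab edge? [ 0.74124607 -0.00187072  0.        ] [0.70686683 0.00352695 0.07      ]
cab edge? [0.7450774  0.05698974 0.        ] [0.70987459 0.04973492 0.07      ]
131 (np.float64(0.7427048909594802), np.float64(0.03462467433072781))
135 (np.float64(0.7456927508259517), np.float64(0.040989826747966314))
139 (np.float64(0.7482293218284871), np.float64(0.0475478965421545))
143 (np.float64(0.7503022460481377), np.float64(0.05426693345646996))
```

Run:
```python
from h import *
go(.6465,.080,.0825,135)
```

```text
offset [-0.93, -0.08, 16.2] roll -0.048 alt 3.093 rows>= 4 cur jaw 132.2 q7 1.49
```

Emit:
drive_tool(plan=[{"offset":[-0.9,-0.1,4],"roll":-0.05},{"offset":[-0.9,-0.1,8],"roll":-0.05},{"offset":[-0.9,-0.1,10],"roll":-0.05},{"offset":[-0.9,-0.1,11],"roll":-0.05}], claw=0.36, force=35)

```text
clock: 14.25
ee_pos: [0.6445, 0.0777, 0.1326]
tcp_rot: [[-0.706, -0.708, 0.009], [-0.708, 0.706, 0.009], [-0.013, 0.0, -1.0]]
wrist_force: [0.5, 0.6, -0.6]
opening: 0.0566
```

Run:
```python
from h import *
go(.6465,.080,.0825,135)
im,*_=snap('scene','s10.png')
cv2.imwrite('pics/s10c.png',cv2.resize(im[60:215,240:450],None,fx=3.5,fy=3.5,interpolation=cv2.INTER_CUBIC))
im,*_=snap('wrist','w10.png')
```

```text
offset [-0.24, 0.02, 5.01] roll 0.001 alt -3.141 rows>= 2 cur jaw 135.1 q7 1.44
```

View pics/s10c.png

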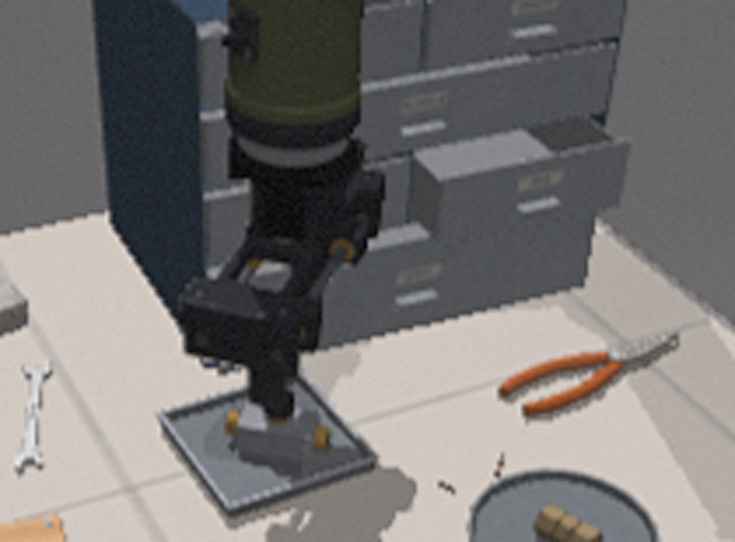

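View pics/w10.png

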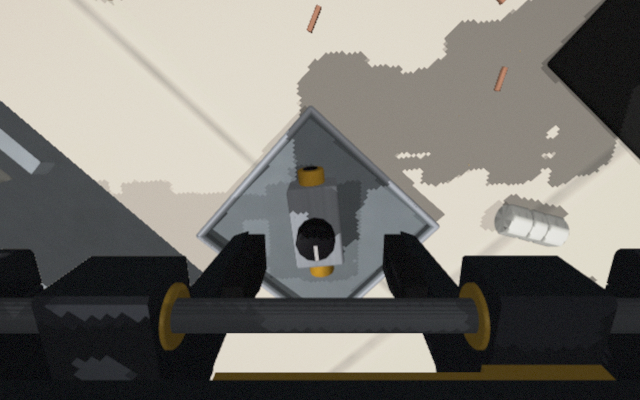

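Emit:
drive_tool(plan=[{"offset":[-0.2,0,1.5],"roll":0},{"offset":[-0.2,0,3],"roll":0},{"offset":[-0.2,0,4],"roll":0},{"offset":[-0.2,0,4.7],"roll":0},{"offset":[-0.2,0,5],"roll":0},{"offset":[-0.2,0,5],"roll":0}])

```text
clock: 14.95
ee_pos: [0.6471, 0.0805, 0.0836]
tcp_rot: [[-0.706, -0.708, 0.01], [-0.708, 0.706, 0.01], [-0.014, 0.0, -1.0]]
wrist_force: [-0.7, -0.5, 0.8]
opening: 0.0564
```

Emit:
drive_tool(plan=[{"offset":[0,0,0],"roll":0},{"offset":[0,0,0],"roll":0},{"offset":[0,0,0],"roll":0},{"offset":[0,0,0],"roll":0},{"offset":[0,0,0],"roll":0},{"offset":[0,0,0],"roll":0}], claw=0.8)

```text
clock: 15.55
ee_pos: [0.6475, 0.0802, 0.084]
tcp_rot: [[-0.706, -0.708, 0.011], [-0.708, 0.706, 0.01], [-0.015, -0.001, -1.0]]
wrist_force: [0.7, -0.9, 3.0]
opening: 0.0295
```

Emit:
drive_tool(plan=[{"offset":[0,0,-2],"roll":0},{"offset":[0,0,-4],"roll":0},{"offset":[0,0,-4],"roll":0}])

```text
clock: 15.85
ee_pos: [0.6488, 0.0812, 0.1282]
tcp_rot: [[-0.706, -0.708, 0.017], [-0.708, 0.706, 0.013], [-0.021, -0.003, -1.0]]
wrist_force: [1.2, 0.1, -1.6]
opening: 0.0296
```

Run:
```python
from h import *
s=bot.sense();print(s['ee_pos'],s['opening'])
im,*_=snap('wrist','w11.png')
go(.606,.294,.14,170)
```

```text
[0.64876309 0.08120994 0.12817737] 0.029633922757774538
offset [-12.15, 18.05, -1.16] roll -0.61 alt 2.532 rows>= 5 cur jaw 135.1 q7 1.43
```

View pics/w11.png

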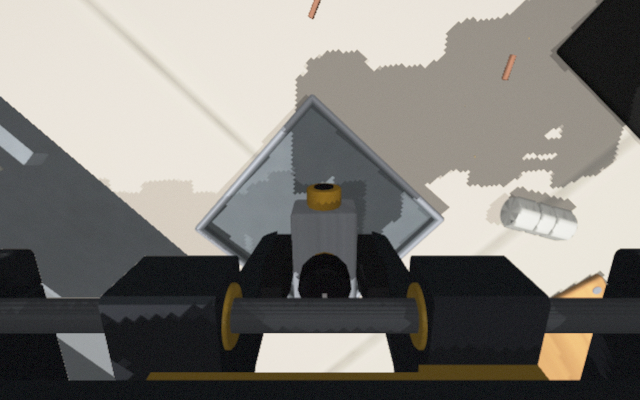

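Run:
```python
from h import *
go(.6043,.2909,.15,170.7); go(.58,.1,.15,135)
```

```text
offset [-11.83, 17.95, -2.17] roll -0.622 alt 2.519 rows>= 5 cur jaw 135.1 q7 1.43
offset [3.39, 6.18, -2.42] roll 0.001 alt -3.141 rows>= 2 cur jaw 135.1 q7 1.43
```

Emit:
drive_tool(plan=[{"offset":[1.5,3,-1.5],"roll":0},{"offset":[2,6,-2.2],"roll":0},{"offset":[-1,9.5,-2.2],"roll":-0.1},{"offset":[-4.5,12.5,-2.2],"roll":-0.22},{"offset":[-8,15,-2.2],"roll":-0.35},{"offset":[-11.8,18,-2.2],"roll":-0.48},{"offset":[-11.8,18,-2.2],"roll":-0.62},{"offset":[-11.8,18,-2.2],"roll":-0.62},{"offset":[-11.8,18,-2.2],"roll":-0.62}])

```text
clock: 16.8
ee_pos: [0.6037, 0.2894, 0.1495]
tcp_rot: [[-0.168, -0.986, 0.014], [-0.986, 0.168, 0.009], [-0.011, -0.012, -1.0]]
wrist_force: [-0.9, -0.6, -2.1]
opening: 0.0292
```

Run:
```python
from h import *
go(.6043,.2909,.085,170.7); im,*_=snap('wrist','w12.png')
```

```text
offset [-0.08, 0.05, 6.45] roll -0.006 alt 3.135 rows>= 2 cur jaw 170.3 q7 1.72
```

View pics/w12.png

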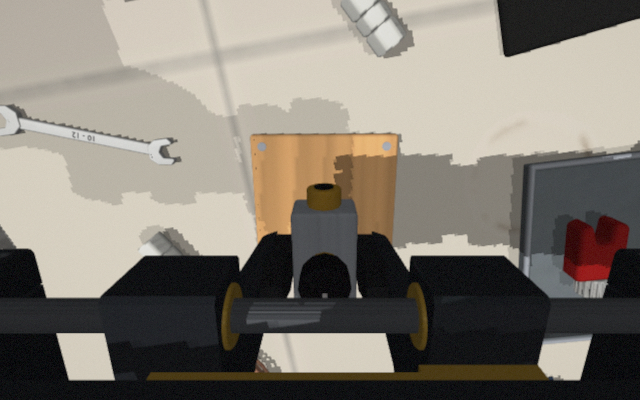

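Run:
```python
from h import *
a=ray('w12.png',(251,134),.006);b=ray('w12.png',(398,134),.006);print(a,b,(a+b)/2, (a+b)/2+.05*np.array([.162,.987,0]),np.linalg.norm(a-b))
```

```text
[0.6460861  0.23784331 0.006     ] [0.54909563 0.25427289 0.006     ] [0.59759086 0.2460581  0.006     ] [0.60569086 0.2954081  0.006     ] 0.09837217055961539
```

Emit:
drive_tool(plan=[{"offset":[-0.1,-0.05,3],"roll":0},{"offset":[-0.1,-0.05,5],"roll":0},{"offset":[-0.1,-0.05,6],"roll":0},{"offset":[-0.1,-0.05,6.4],"roll":0},{"offset":[-0.1,-0.05,6.5],"roll":0},{"offset":[-0.1,-0.05,6.5],"roll":0}])

```text
clock: 17.45
ee_pos: [0.6058, 0.2909, 0.0854]
tcp_rot: [[-0.168, -0.986, 0.015], [-0.986, 0.168, 0.01], [-0.013, -0.013, -1.0]]
wrist_force: [1.1, 1.0, -1.4]
opening: 0.0294
```

Emit:
drive_tool(plan=[{"offset":[0,0,0],"roll":0},{"offset":[0,0,0],"roll":0},{"offset":[0,0,0],"roll":0}], claw=0.45)

```text
clock: 17.75
ee_pos: [0.6061, 0.2913, 0.0861]
tcp_rot: [[-0.168, -0.986, 0.016], [-0.986, 0.169, 0.011], [-0.013, -0.014, -1.0]]
wrist_force: [-0.7, -0.0, -0.5]
opening: 0.0479
```

Emit:
drive_tool(plan=[{"offset":[0,0,-2],"roll":0},{"offset":[0,0,-6],"roll":0},{"offset":[0,0,-11],"roll":0},{"offset":[0,0,-15],"roll":0},{"offset":[0,0,-17],"roll":0},{"offset":[0,0,-17],"roll":0}])

```text
clock: 18.35
ee_pos: [0.6042, 0.2912, 0.2617]
tcp_rot: [[-0.168, -0.986, 0.023], [-0.986, 0.168, 0.016], [-0.02, -0.02, -1.0]]
wrist_force: [-1.0, -0.0, 0.1]
opening: 0.0487
```

Run:
```python
from h import *
im,*_=snap('wrist','w13.png'); v=cv2.resize(im[90:290,200:440],None,fx=3,fy=3,interpolation=cv2.INTER_CUBIC); cv2.imwrite('pics/w13c.png',v)
go(.43,.157,.25,94)
```

```text
offset [16.05, 14.9, 0.38] roll 1.332 alt -1.81 rows>= 9 cur jaw 170.3 q7 1.8
```

View pics/w13c.png

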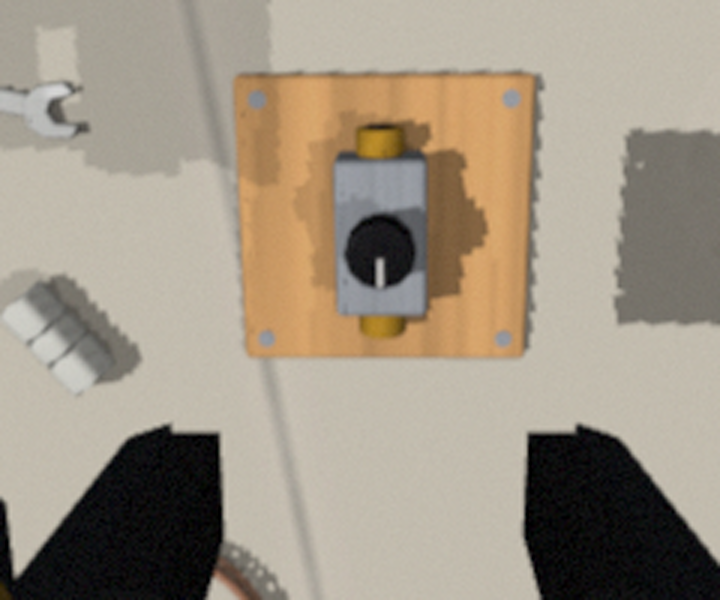

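Run:
```python
from h import *
F=lambda a,b:(200+a/3,90+b/3)
Q=np.array([ray('w13.png',F(*p),.028) for p in [(334,158),(426,156),(426,316),(337,316)]]);print('valve',Q.mean(0))
S=np.array([ray('w13.png',F(*p),.006) for p in [(235,74),(537,74),(523,356),(247,356)]]);print('board',S.mean(0))
```

```text
valve [0.60638265 0.29529143 0.028     ]
board [0.60504761 0.29490564 0.006     ]
```

Emit:
drive_tool(plan=[{"offset":[16,14.9,0.8],"roll":1.33},{"offset":[16,14.9,0.8],"roll":1.33},{"offset":[16,14.9,0.8],"roll":1.33},{"offset":[16,14.9,0.8],"roll":1.33},{"offset":[16,14.9,0.8],"roll":1.33},{"offset":[16,14.9,0.8],"roll":1.33},{"offset":[16,14.9,0.8],"roll":1.33},{"offset":[16,14.9,0.8],"roll":1.33},{"offset":[16,14.9,0.8],"roll":1.33},{"offset":[16,14.9,0.8],"roll":1.33}], claw=0.42)

```text
clock: 19.4
ee_pos: [0.4295, 0.1572, 0.2453]
tcp_rot: [[-0.997, -0.072, 0.018], [-0.071, 0.997, 0.012], [-0.019, 0.01, -1.0]]
wrist_force: [-0.1, -0.2, -0.6]
opening: 0.0508
```

Run:
```python
from h import *
im,*_=snap('wrist','w14.png'); v=cv2.resize(im[120:230,240:410],None,fx=4.5,fy=4.5,interpolation=cv2.INTER_CUBIC); cv2.imwrite('pics/w14c.png',v)
```

```text
(no output)
```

View pics/w14c.png

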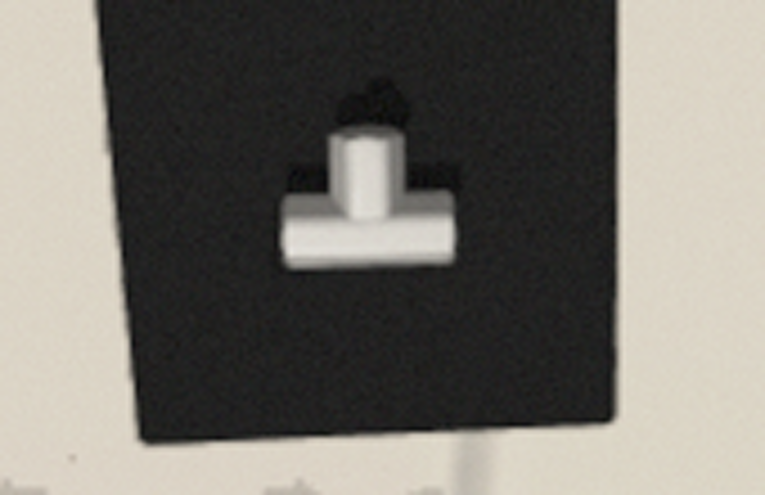

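Run:
```python
from h import *
F=lambda a,b:(240+a/4.5,120+b/4.5)
a=ray('w14.png',F(282,232),.013);b=ray('w14.png',F(456,228),.013);m=(a+b)/2;j=np.degrees(np.arctan2(*(b-a)[1::-1]));print(a,b,m,j,np.linalg.norm(a-b))
go(m[0]-.002,m[1],.0735,j)
```

```text
[0.43571412 0.14012489 0.013     ] [0.43228544 0.17725556 0.013     ] [0.43399978 0.15869022 0.013     ] 95.27577788628506 0.037288632963221637
offset [0.08, -0.06, 17.18] roll -0.017 alt 3.124 rows>= 4 cur jaw 94.3 q7 0.46
```

Emit:
drive_tool(plan=[{"offset":[0.15,-0.06,5],"roll":-0.01},{"offset":[0.15,-0.06,10],"roll":-0.01},{"offset":[0.15,-0.06,14.5],"roll":-0.01},{"offset":[0.15,-0.06,16.5],"roll":-0.01},{"offset":[0.15,-0.06,17.2],"roll":-0.01},{"offset":[0.15,-0.06,17.2],"roll":-0.01}])

```text
clock: 20.05
ee_pos: [0.4304, 0.1588, 0.0714]
tcp_rot: [[-0.996, -0.09, 0.016], [-0.09, 0.996, 0.011], [-0.017, 0.009, -1.0]]
wrist_force: [-0.5, -0.0, -0.1]
opening: 0.0512
```

Emit:
drive_tool(plan=[{"offset":[0,0,0],"roll":0},{"offset":[0,0,0],"roll":0},{"offset":[0,0,0],"roll":0},{"offset":[0,0,0],"roll":0},{"offset":[0,0,0],"roll":0}], claw=0.75, force=20)

```text
clock: 20.55
ee_pos: [0.4304, 0.1592, 0.0715]
tcp_rot: [[-0.996, -0.091, 0.016], [-0.091, 0.996, 0.011], [-0.017, 0.01, -1.0]]
wrist_force: [0.6, -0.2, -0.3]
opening: 0.0358
```

Run:
```python
from h import *
go(.663,.087,.15,92.3); go(.663,.087,.15)
```

```text
offset [-22.63, -9.23, -7.57] roll 0.051 alt -3.091 rows>= 6 cur jaw 95.2 q7 -0.46
offset [-22.63, -9.23, -7.57] roll 0.0 alt 0.0 rows>= 6 cur jaw 95.2 q7 -0.46
```

Emit:
drive_tool(plan=[{"offset":[0,0,-4],"roll":0},{"offset":[-1.5,-0.5,-7.5],"roll":0.02},{"offset":[-6,-2.5,-7.5],"roll":0.04},{"offset":[-10.5,-4.2,-7.5],"roll":0.05},{"offset":[-15,-6,-7.5],"roll":0.05},{"offset":[-19,-8,-7.5],"roll":0.05},{"offset":[-22.4,-9.2,-7.5],"roll":0.05},{"offset":[-22.4,-9.2,-7.5],"roll":0.05},{"offset":[-22.4,-9.2,-7.5],"roll":0.05}])

```text
clock: 21.45
ee_pos: [0.6612, 0.0862, 0.1487]
tcp_rot: [[-0.999, -0.039, 0.016], [-0.039, 0.999, 0.012], [-0.016, 0.011, -1.0]]
wrist_force: [-0.0, 0.9, -0.2]
opening: 0.0356
```

Run:
```python
from h import *
go(.6605,.0865,.0725,92.5); im,*_=snap('wrist','w15.png')
```

```text
offset [0.2, -0.05, 7.62] roll -0.005 alt 3.137 rows>= 2 cur jaw 92.2 q7 0.8
```

View pics/w15.png

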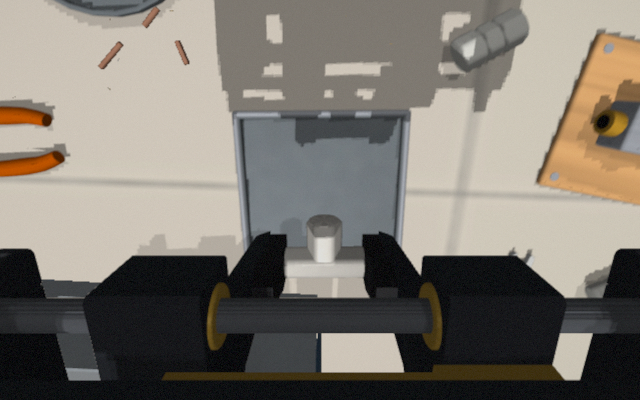

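Run:
```python
from h import *
a=ray('w15.png',(233,112),.012);b=ray('w15.png',(411,110),.012);print(a,b,np.linalg.norm(a-b),(a+b)/2+[.055,.0024,0])
go(.6600,.0865,.0725,92.5)
```

```text
[0.6044886  0.02848383 0.012     ] [0.5990231  0.14145295 0.012     ] 0.11310125812692035 [0.65675585 0.08736839 0.012     ]
offset [0.08, -0.18, 7.62] roll -0.002 alt 3.14 rows>= 2 cur jaw 92.4 q7 0.8
```

Emit:
drive_tool(plan=[{"offset":[0.1,-0.1,3.5],"roll":0},{"offset":[0.1,-0.1,6],"roll":0},{"offset":[0.1,-0.1,7.2],"roll":0},{"offset":[0.1,-0.1,7.6],"roll":0},{"offset":[0.1,-0.1,7.65],"roll":0},{"offset":[0.1,-0.1,7.65],"roll":0}])

```text
clock: 22.1
ee_pos: [0.6602, 0.0879, 0.0735]
tcp_rot: [[-0.999, -0.042, 0.016], [-0.042, 0.999, 0.012], [-0.016, 0.012, -1.0]]
wrist_force: [-0.2, -0.5, -0.9]
opening: 0.0359
```

Emit:
drive_tool(plan=[{"offset":[0,0,0],"roll":0},{"offset":[0,0,0],"roll":0},{"offset":[0,0,0],"roll":0}], claw=0.43)

```text
clock: 22.4
ee_pos: [0.6606, 0.0879, 0.0742]
tcp_rot: [[-0.999, -0.042, 0.017], [-0.042, 0.999, 0.013], [-0.017, 0.012, -1.0]]
wrist_force: [-1.1, 0.0, 0.4]
opening: 0.0503
```

Emit:
drive_tool(plan=[{"offset":[0,0,-2],"roll":0},{"offset":[0,0,-6],"roll":0},{"offset":[0,0,-11],"roll":0},{"offset":[0,0,-15],"roll":0},{"offset":[0,0,-17],"roll":0},{"offset":[0,0,-17],"roll":0}])

```text
clock: 23.0
ee_pos: [0.6593, 0.0868, 0.2497]
tcp_rot: [[-0.999, -0.042, 0.025], [-0.042, 0.999, 0.015], [-0.025, 0.014, -1.0]]
wrist_force: [0.5, -0.5, 0.6]
opening: 0.0504
```

Run:
```python
from h import *
im,*_=snap('wrist','w16.png'); v=cv2.resize(im[90:290,200:440],None,fx=3,fy=3,interpolation=cv2.INTER_CUBIC); cv2.imwrite('pics/w16c.png',v)
```

```text
(no output)
```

View pics/w16c.png

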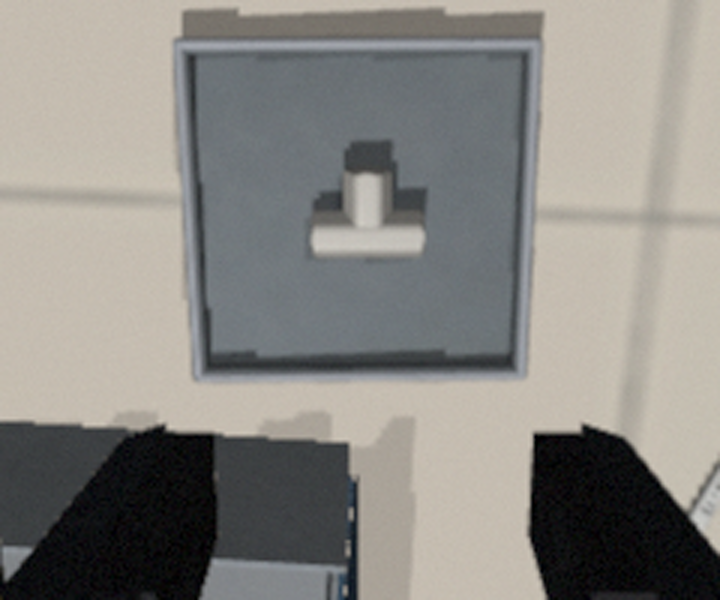

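Emit:
drive_tool(plan=[{"offset":[5,5,-3],"roll":0},{"offset":[10,10,-3],"roll":0},{"offset":[15,15,-3],"roll":0},{"offset":[18,20,-3],"roll":0},{"offset":[20,25,-3],"roll":0},{"offset":[20,30,-3],"roll":0},{"offset":[20,35,-3],"roll":0},{"offset":[20,35,-3],"roll":0},{"offset":[20,35,-3],"roll":0},{"offset":[20,35,-3],"roll":0}])

```text
clock: 24.05
ee_pos: [0.4401, 0.4307, 0.2763]
tcp_rot: [[-0.999, -0.048, 0.018], [-0.048, 0.999, 0.016], [-0.019, 0.015, -1.0]]
wrist_force: [-0.1, -0.5, 0.1]
opening: 0.05
```

Run:
```python
from h import *
im,*_=snap('top','top3.png'); a=cv2.resize(im[125:285,180:450],None,fx=2.9,fy=2.9,interpolation=cv2.INTER_CUBIC); cv2.imwrite('pics/top3c.png',a)
im,*_=snap('scene','s3.png')
```

```text
(no output)
```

View pics/top3c.png

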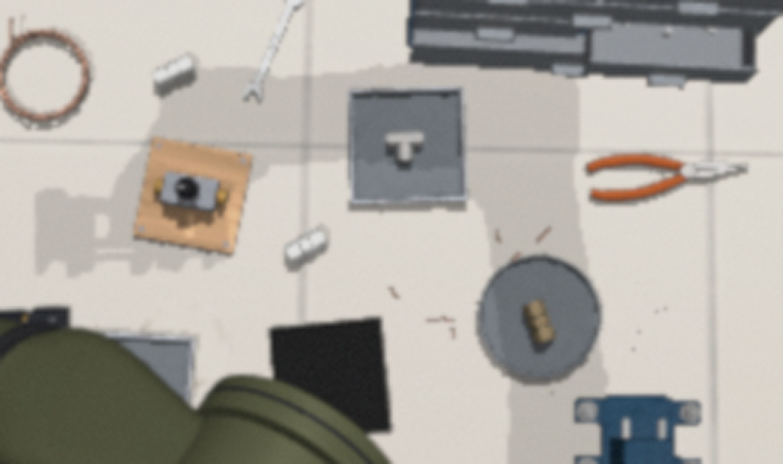

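View pics/s3.png

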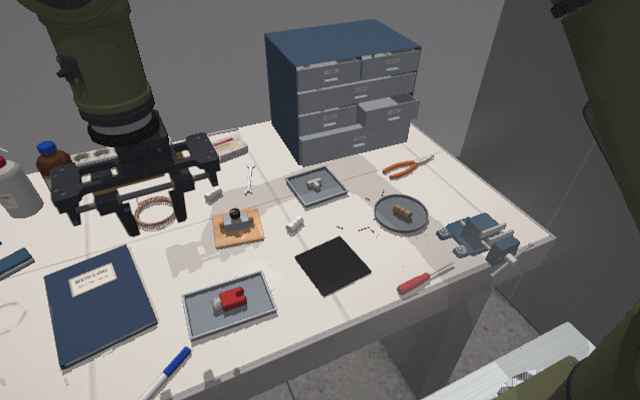

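The scene view shows all four parts home: cutter (232,298), valve (236,222), tee (315,185) and union (403,213). The mat is empty, and the pliers and white look-alikes haven't moved.

```bash
python3 -c "
from station import bot
print(bot.finish_job())"
```

```text
the job is handed in; nothing more can be done
None
```

All four parts are home, flat and let go, and I handed the job in at about 24 s. I parked the tee on the mat, moved the cutter to the oblong tray, the union to the dish and the valve to the board, then moved the tee to the square tray.

**Last checks:** After each release I took a wrist-camera picture:

| Part | Distance from middle of its place |
|---|---|
| Tube cutter | about 3 mm |
| Brass union | about 2 mm |
| Needle valve | about 1.5 mm |
| Steel tee | central by eye, within a few mm |

In the final scene view all four parts are at home and the mat is empty. The pliers and the white look-alikes are where they were. In the final top view the arm hid the oblong tray, so the cutter rests on the scene view and its wrist picture.

**Disagreements:** The cameras differed by 2–4 mm on where some of the places are, and I mostly went by the wrist camera. The tool drifted to about 1.5° off vertical during the job, with no visible effect on how the parts lie. No wrist force reading after a move was above about 8 N.

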